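Shut the cabinet and enter its lock code

ROBOT

A 6-joint arm with a two-finger parallel gripper is mounted at the origin on the work surface. World frame = base frame: x ahead of the robot, y to its left, z up, the work surface at z = 0. Lengths are in mm, angles in rad, forces in N, time in s.
With the tool pointing down it reaches from about 275 to 1000 mm from the base axis. Payload 8.4 kg.
Tool frame: the origin (TCP) lies on the centre line of the jaws, within the pads' length; the fingertips stand 19 mm ahead of it and the grasp point (between the pads) is the TCP; z points along the fingers, y is the line along which they close (so a half turn about z gives the same grasp; the last joint's range is limited). The gripper opens to 85 mm and grips with 20 to 120 N. Pads are 22 mm wide; open, the fingers measure 114 mm over their backs; the gripper's body (76 mm by 85 mm) begins 54 mm behind the grasp point. The pads swing forward as they close: fully open they stand 13 mm farther back than shut.
Start: joints at [1.187, 0.353, 1.633, -0, 1.155, -0.002], TCP at [232.868, 580, 250.281] pointing down, gripper open.
Joint ranges: [-2.63, 2.63], [-0.92, 2.1], [0.06, 2.66], [-1.3, 4.44], [0, 2.69], [-3.02, 3.02]. Speed limits (rad/s): [2.22, 2.22, 2.79, 3.14, 3.14, 3.14].

INTERFACE

Orientations are given as a rotation vector (axis times angle).
In Python, from cell import arm, optics, job gives the robot as it stands.
- The arm moves only by the tool move_arm, never from a script. Its argument "commands" is a list of rows, each a list of 7 numbers: the shift along the world's x, y, z in units of 250 mm (1.0 is 250 mm), then the turn, a rotation vector about the world's x, y, z in units of 120 degrees (1.0 is 120 degrees), then the opening, from 0 (shut) to 1 (fully open). In form: [[x, y, z, ax, ay, az, jaw], ...]. A call has 1 to 5 rows; each row is the pose to reach, as a shift and turn from the pose commanded when the call began; what a row does not reach only later rows make up. A row lasts 1/12 s, in which the tool goes at most 41.7 mm and 7.16 degrees, less where a joint would pass 70% of its speed; a pose out of reach is approached as far as the arm can. A call with a number of a shift or a turn outside -1 to 1 is refused whole. A call with a gripper value outside its range is refused whole. The fingers move at their own pace and stop on an object; the grip force is fixed at half the most. Time passes only in rows, so rows that repeat a pose let the fingers close. It gives the time, the measured TCP pose, the force, the opening and the grip force at its end, in the units of the state.
- arm.state(): the state, without advancing time (a new reading comes with each control period).
- optics.capture(name): name is "scene" or "side" or "wrist"; returns a dict with "img" (400x640x3 uint8, blue, green, red), "z_map" (400x640 float32, mm along the optical axis (not along the pixel's ray), 0 where there is no reading), "camera_matrix" (3x3 intrinsics, pixels), "extrinsics" (4x4, takes a point from camera to world coordinates). Camera axes: x right, y down, z forward; pixel columns grow to the right and rows downward; lengths in mm; the calibration is good to about 2 mm. A picture is of the moment at which its call begins.
- job.close_job(): hands the job in; it is judged then, once.
The state is a dict: "clock": time; "joint_pos": joint angles; "dq": joint speeds; "tau": joint torques, N m; "ee_pos": TCP position; "eef_rot": TCP orientation; "force": force on the tool from outside, world axes, zero at the start; "wrist_torque": the same for the moment, N m; "finger_gap": finger opening in mm; "gripper_force": force on a finger pad.
Only numpy, scipy, OpenCV 4.12 (cv2) and the standard library are available. Lean on these libraries where they do the work, as an engineer would, in place of code of your own. Each camera call takes 0.05 s, during which the arm holds its last target. There are 200 camera calls.

TASK

Push both doors of the cream cabinet fully shut without slamming them, then lock it on the keypad on its top: press the blue key, then the yellow key, then hold the white key down for about a second, one key at a time and letting each come back up. Never press the red key (it is the alarm), press no key while a door is open, and leave the bottle, grinder, jug and mug standing where they are.

Things in the scene. Friction and masses are not known exactly. Their poses are not given: they have to be found in the camera images.
- cabinet: Cream box-shaped countertop cabinet, fixed to the table: 250 mm deep (its x), 420 mm wide (its y), 200 mm high. Origin at the centre of its underside; its x axis points from its door side to its back, y to the left as seen from the robot, z up. The door side faces the robot. Flat top at 200 mm above the table carries the keypad (front part) and four loose household things (along the back).
- keypad: Flat grey lock keypad fixed on the cabinet's top, 70 mm deep (its x), 198 mm long (its y), 14 mm thick; origin at the centre of its underside, axes like the cabinet's but turned by a few degrees. Four square keys stand in one row along its y at 48 mm spacing (4 mm to the door side of its middle line); which colour is in which place varies.
- door_left (a joint): Angle of the left door (rad): 0 = fully shut, flush with the cabinet's door side and against its stop; grows as it swings out towards the robot, 1.57 = standing square out, at most 1.9. Swings freely with slight friction and stays where it is left; no latch. Cream panel 207 mm wide, 192 mm high (from 4 to 196 mm above the table), 15 mm thick, with a small chrome knob standing 35 mm out of its outer face, 30 mm from its free edge and near its top.
- door_left_hinge (a point): On the upright hinge line of the left door, which runs through the cabinet's left (+y) front edge and lies in the plane of the door's outer face (the face that looks at the robot when shut, outward to the left when it stands open); 100 mm above the table. The door reaches from here to the right when shut. Its axes turn with the door: x is square to the panel, pointing from the outer face inward; y points to the left along the panel when shut.
- door_left_handle (a point): Grip point of the chrome knob of the left door, 35 mm out from the outer face, 177 mm from the hinge line, about 166 mm above the table.
- door_right (a joint): Angle of the right door (rad): 0 = fully shut, flush with the cabinet's door side and against its stop; grows as it swings out towards the robot, 1.57 = standing square out, at most 1.9. Swings freely with slight friction and stays where it is left; no latch. Cream panel 207 mm wide, 192 mm high (from 4 to 196 mm above the table), 15 mm thick, with a small chrome knob standing 35 mm out of its outer face, 30 mm from its free edge and near its top.
- door_right_hinge (a point): On the upright hinge line of the right door, which runs through the cabinet's right (-y) front edge and lies in the plane of the door's outer face (the face that looks at the robot when shut, outward to the right when it stands open); 100 mm above the table. The door reaches from here to the left when shut. Its axes turn with the door: x is square to the panel, pointing from the outer face inward; y points to the left along the panel when shut.
- door_right_handle (a point): Grip point of the chrome knob of the right door, 35 mm out from the outer face, 177 mm from the hinge line, about 166 mm above the table.
- key_blue (a joint): Travel of the blue key (m): 0 = up, 0.008 = fully down. Spring return; 1.5 N starts it, 5 N holds it fully down. It counts as pressed beyond about 5 mm.
- key_blue_top (a point): Centre of the top face of the blue square key (38 by 38 mm), which stands 34 mm above the cabinet's top, i.e. 234 mm above the table, when up; moves down with the key.
- key_yellow (a joint): Travel of the yellow key (m): 0 = up, 0.008 = fully down. Spring return; 1.5 N starts it, 5 N holds it fully down. It counts as pressed beyond about 5 mm.
- key_yellow_top (a point): Centre of the top face of the yellow square key (38 by 38 mm), which stands 34 mm above the cabinet's top, i.e. 234 mm above the table, when up; moves down with the key.
- key_white (a joint): Travel of the white key (m): 0 = up, 0.008 = fully down. Spring return; 1.5 N starts it, 5 N holds it fully down. It counts as pressed beyond about 5 mm.
- key_white_top (a point): Centre of the top face of the white square key (38 by 38 mm), which stands 34 mm above the cabinet's top, i.e. 234 mm above the table, when up; moves down with the key.
- key_red (a joint): Travel of the red key (m): 0 = up, 0.008 = fully down. Spring return; 1.5 N starts it, 5 N holds it fully down. It counts as pressed beyond about 5 mm.
- key_red_top (a point): Centre of the top face of the red square key (38 by 38 mm), which stands 34 mm above the cabinet's top, i.e. 234 mm above the table, when up; moves down with the key.
- bottle: Green glass bottle with a cork, 68 mm across, 206 mm tall, standing loose on the back part of the cabinet's top; origin at the centre of its underside, z up. A bystander.
- grinder: Wooden pepper grinder, 58 mm across, 164 mm tall, standing loose on the back part of the cabinet's top; origin at the centre of its underside, z up. A bystander.
- jug: White ceramic jug, 80 mm across with a handle (to its +x) reaching 69 mm from its axis, 140 mm tall, standing loose on the back part of the cabinet's top; origin at the centre of its underside, z up. A bystander.
- mug: Blue plastic mug, 76 mm across with a handle (to its +y) reaching about 65 mm from its axis, 90 mm tall, standing loose on the back part of the cabinet's top; origin at the centre of its underside, z up. A bystander.

How it is judged:
By the outcome, as a careful person would: the job done as asked, in the order asked, and still so for the second after the job is handed in, with the robot touching nothing.
It also fails if it takes over 67 s, if anything falls off the work surface, if the arm or the gripper's body presses on something with over 40 N, if the wrist force passes 120 N, or if a joint passes its speed limit or range.

## Working session

There is one attempt and no reset: what is moved stays moved. The work goes in short steps, Python scripts to look and compute and a tool call to move; the robot and the scene stay as the last step left them, time stands still between calls to the robot, and variables do not carry over. Pictures are saved under pics/ and viewed, at most 10 in all, crops included, and the job is handed in when it is done.

Besides the shell and the picture viewer there is one more tool, called after "Emit:" as a command line: name --pt "numbers of a row" for each row, then --argument value for the rest. move_arm: Moves the arm, as the interface text tells. Shifts and turns lie within -1 to 1; 1 stands for 250 mm of shift or 120 degrees of turn. Its arguments: {"type":"object","properties":{"commands":{"type":"array"}},"required":["commands"]}

```bash
mkdir -p pics; ls; python3 - <<'E'
from cell import arm,optics
import cv2,numpy as np
print(arm.state())
for n in("scene","side"):
    c=optics.capture(n); cv2.imwrite(f"pics/{n}0.png",c["img"]); np.savez(f"{n}0.npz",**c)
    print(n,c["camera_matrix"].round(1).tolist(),c["extrinsics"].round(3).tolist())
E
```

```text
pics
{'clock': 0.0, 'joint_pos': array([ 1.18657549e+00,  3.53645330e-01,  1.63410827e+00,  1.64218747e-06,
        1.15518510e+00, -2.39125712e-03]), 'dq': array([-7.64622870e-04,  2.94576430e-03,  8.64269470e-05, -1.56928546e-03,
        1.97175742e-04,  1.59612057e-03]), 'tau': array([-2.08266676e-03, -6.05212355e+01, -3.42084074e+01, -2.35226953e-04,
        9.09407157e-03,  1.62867019e-05]), 'ee_pos': array([232.72015689, 579.59394332, 249.57448393]), 'eef_rot': array([-5.96091200e-01, -3.08425704e+00,  2.07434590e-03]), 'force': array([ 0.37598544,  0.11667849, -0.57474978]), 'wrist_torque': array([-0.020074  , -0.02910003,  0.00013099]), 'gripper_force': 0.0, 'finger_gap': 85.54086456867594}
scene [[474.5, 0.0, 320.8], [0.0, 474.5, 203.6], [0.0, 0.0, 1.0]] [[0.686, 0.587, -0.43, 1073.435], [0.728, -0.545, 0.417, -382.674], [0.01, -0.598, -0.801, 937.146], [0.0, 0.0, 0.0, 1.0]]
side [[401.7, 0.0, 317.9], [0.0, 401.7, 193.7], [0.0, 0.0, 1.0]] [[0.98, 0.123, -0.156, 794.548], [0.198, -0.68, 0.706, -593.388], [-0.02, -0.723, -0.691, 746.724], [0.0, 0.0, 0.0, 1.0]]
```

View pics/scene0.png

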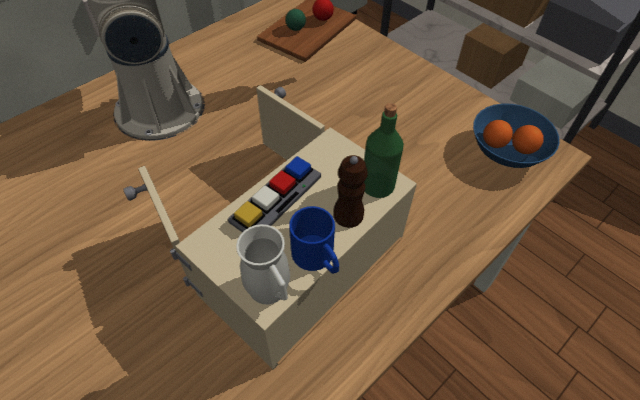

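View pics/side0.png

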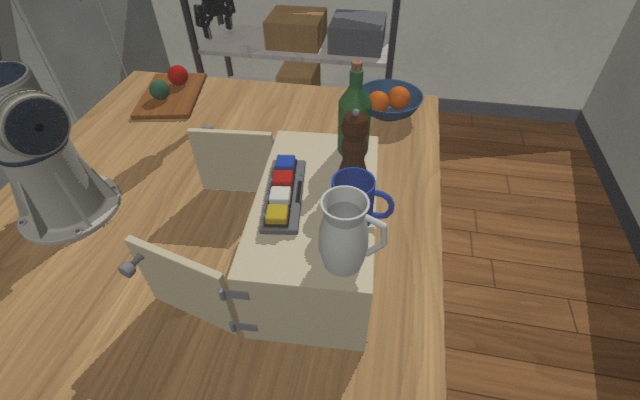

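Scene: keys run left to right (robot's view) blue (298,167), red (283,182), white (265,197), yellow (247,213). The left door's free edge is near (260,90) with its knob at (280,93); the right door's is near (143,172) with its knob at (130,192). Side view agrees: yellow (277,212), blue (286,161); both doors stand roughly square out.

```bash
cat > h.py <<'E'
import numpy as np,cv2
def world(c):
    K=c["camera_matrix"];T=c["extrinsics"];z=c["z_map"].astype(float)
    v,u=np.mgrid[:z.shape[0],:z.shape[1]]
    P=np.stack([(u-K[0,2])/K[0,0]*z,(v-K[1,2])/K[1,1]*z,z],-1)@T[:3,:3].T+T[:3,3]
    P[z<=0]=np.nan
    return P
def ray(c,uv):
    K=c["camera_matrix"];T=c["extrinsics"]
    return T[:3,3],T[:3,:3]@np.array([(uv[0]-K[0,2])/K[0,0],(uv[1]-K[1,2])/K[1,1],1])
HSV=dict(blue=((105,150,60),(130,255,255)),red=((0,200,120),(6,255,255)),yellow=((20,150,100),(32,255,255)),white=((0,0,150),(180,40,255)))
E
python3 - <<'E'
from h import *
for n,(x0,x1,y0,y1) in dict(scene=(225,325,150,235),side=(258,302,150,235)).items():
    c=dict(np.load(n+"0.npz"));P=world(c);hsv=cv2.cvtColor(c["img"],cv2.COLOR_BGR2HSV)
    for k,(a,b) in HSV.items():
        m=cv2.inRange(hsv,a,b)>0; r=np.zeros_like(m); r[y0:y1,x0:x1]=1; m&=r
        m&=(P[...,2]>228)&(P[...,2]<242)
        ys,xs=np.nonzero(m); 
        if len(xs): 
            o,d=ray(c,(xs.mean(),ys.mean())); q=P[m]
            print(n,k,len(xs),(xs.mean().round(1),ys.mean().round(1)),"depth",np.nanmedian(q,0).round(1),"plane",(o+d*(234-o[2])/d[2]).round(1))
    # cream near z 196-200
    s=(np.abs(P[...,2]-197)<7)&(hsv[...,1]<110)&(hsv[...,0]>12)&(hsv[...,0]<40)
    nn,l,st,_=cv2.connectedComponentsWithStats(s.astype(np.uint8))
    for i in range(1,nn):
        if st[i,4]>25:
            q=P[l==i]; rc=cv2.minAreaRect(q[:,:2].astype(np.float32)); print(n,"cream",st[i].tolist(),cv2.boxPoints(rc).round(0).tolist(),np.median(q[:,2]).round(1))
E
```

```text
scene blue 305 (np.float64(299.3), np.float64(171.9)) depth [599.2  10.9 232.9] plane [611.6   5.4 234. ]
scene red 253 (np.float64(282.1), np.float64(180.1)) depth [603.7 -32.  232.9] plane [604.6 -32.6 234. ]
scene yellow 331 (np.float64(247.7), np.float64(211.9)) depth [ 619.  -126.9  232.8] plane [ 619.3 -127.5  234. ]
scene white 285 (np.float64(265.0), np.float64(195.3)) depth [610.2 -79.5 233.1] plane [610.9 -80.2 234. ]
scene cream [112, 46, 57, 25, 231] [[-5.0, -75.0], [55.0, -93.0], [96.0, 45.0], [36.0, 63.0]] 195.5
scene cream [256, 85, 68, 45, 474] [[315.0, 142.0], [316.0, 124.0], [523.0, 142.0], [521.0, 160.0]] 194.8
scene cream [176, 127, 189, 205, 9080] [[534.0, 161.0], [565.0, -259.0], [802.0, -242.0], [771.0, 179.0]] 199.0
scene cream [138, 166, 41, 77, 664] [[349.0, -210.0], [552.0, -259.0], [556.0, -245.0], [352.0, -195.0]] 194.8
scene cream [334, 172, 83, 88, 1960] [[708.0, 174.0], [726.0, -65.0], [789.0, -60.0], [771.0, 179.0]] 199.0
side blue 45 (np.float64(283.6), np.float64(160.4)) depth [589.4  13.8 234.4] plane [590.6  13.9 234. ]
side yellow 304 (np.float64
[... 342 characters left out ...]
142.0], [315.0, 124.0], [520.0, 143.0], [519.0, 161.0]] 195.9
side cream [227, 130, 147, 167, 10274] [[532.0, 163.0], [564.0, -259.0], [798.0, -242.0], [767.0, 180.0]] 200.6
side cream [0, 137, 71, 36, 418] [[-38.0, -66.0], [17.0, -106.0], [104.0, 13.0], [49.0, 53.0]] 196.8
side cream [364, 136, 14, 42, 396] [[741.0, 176.0], [751.0, 31.0], [778.0, 33.0], [767.0, 178.0]] 200.4
side cream [373, 196, 3, 16, 31] [[780.0, -21.0], [780.0, -64.0], [784.0, -64.0], [783.0, -21.0]] 200.6
side cream [368, 224, 7, 24, 141] [[776.0, -97.0], [781.0, -151.0], [792.0, -150.0], [787.0, -96.0]] 200.5
side cream [123, 235, 100, 47, 982] [[347.0, -211.0], [550.0, -259.0], [553.0, -244.0], [351.0, -195.0]] 196.5
```

```bash
python3 - <<'E'
from h import *
c=dict(np.load("scene0.npz"));P=world(c);s=dict(np.load("side0.npz"));Q=world(s)
A=np.vstack([P.reshape(-1,3),Q.reshape(-1,3)]);A=A[(A[:,2]>244)&(A[:,2]<420)&(A[:,0]>500)&(A[:,0]<850)&(abs(A[:,1])<260)]
for y in range(-240,200,30):
    q=A[(A[:,1]>=y)&(A[:,1]<y+30)]
    if len(q)>10: print(y,"xmin",np.percentile(q[:,0],1).round(),"zmax",q[:,2].max().round())
# blue key cleanly
for n,P,c,(x0,x1,y0,y1) in (("scene",P,c,(285,312,155,182)),("side",Q,s,(272,297,150,170))):
    h=cv2.cvtColor(c["img"],cv2.COLOR_BGR2HSV);m=(cv2.inRange(h,(105,120,50),(130,255,255))>0)&(np.abs(P[...,2]-234)<4)&(P[...,0]<640);r=0*m;r[y0:y1,x0:x1]=1;m&=r>0
    q=P[m];print(n,m.sum(),cv2.minAreaRect(q[:,:2].astype(np.float32)))
def arc(H,sg,ths,r=135):
    for t in ths:
        th=np.radians(t);a=np.radians(94.2)+(th if sg>0 else -th-np.pi)
        b=a+sg*np.pi/2; d=11*np.cos(th)+14.5*np.sin(th)
        p=np.array(H)+r*np.array([np.cos(a),np.sin(a)])+d*np.array([np.cos(b),np.sin(b)])
        print(t,p.round(1),end=" ")
    print()
arc((521,161),-1,[89,80,70,60,50,40,30,20,15,10,5,0])
arc((551,-259),1,[72,70,60,50,40,30,20,15,10,5,0])
E
```

```text
-240 xmin 714.0 zmax 342.0
-210 xmin 708.0 zmax 342.0
-180 xmin 712.0 zmax 342.0
-150 xmin 731.0 zmax 292.0
-120 xmin 710.0 zmax 292.0
-90 xmin 708.0 zmax 292.0
-60 xmin 720.0 zmax 292.0
-30 xmin 718.0 zmax 347.0
0 xmin 708.0 zmax 365.0
30 xmin 718.0 zmax 350.0
60 xmin 699.0 zmax 333.0
90 xmin 687.0 zmax 407.0
120 xmin 712.0 zmax 407.0
scene 257 ((596.6027221679688, 14.42886734008789), (36.42775344848633, 37.19793701171875), 5.534316539764404)
side 195 ((593.685791015625, 12.947526931762695), (34.870994567871094, 34.8085823059082), 7.0924787521362305)
89 [385.2 163.4] 80 [386.2 143.6] 70 [390.7 121.5] 60 [399.2 100.1] 50 [411.5  79.9] 40 [427.6  61.9] 30 [447.1  46.8] 20 [469.5  35.3] 15 [481.6  31.1] 10 [494.1  28. ] 5 [506.9  26.2] 0 [519.9  25.6] 
72 [ 415.8 -243.5] 70 [ 416.4 -239. ] 60 [ 421.6 -216.5] 50 [ 430.9 -194.8] 40 [ 444.2 -174.6] 30 [ 461.2 -156.8] 20 [ 481.7 -142.1] 15 [ 493.  -136.2] 10 [ 504.9 -131.4] 5 [ 517.4 -127.7] 0 [ 530.1 -125.2]
```

Emit:
move_arm --pt "0.15 -0.35 0 0 0 0.05 0" --pt "0.3 -0.7 0 0 0 0.1 0" --pt "0.4 -1.0 0 0 0 0.15 0" --pt "0.5 -1.0 0 0 0 0.218 0" --pt "0.6 -1.0 0 0 0 0.218 0"

```text
clock: 0.52
ee_pos: [326.1, 396.1, 250.0]
eef_rot: [0.13, -3.138, 0.001]
force: [0.7, 0.4, 0.6]
finger_gap: 25.4
gripper_force: 0.0
```

Emit:
move_arm --pt "0.08 -0.16 0 0 0 0 0" --pt "0.15 -0.32 0 0 0 0 0" --pt "0.22 -0.48 -0.05 0 0 0 0" --pt "0.23 -0.64 -0.15 0 0 0 0" --pt "0.23 -0.76 -0.28 0 0 0 0"

```text
clock: 0.93
ee_pos: [385.7, 218.1, 191.8]
eef_rot: [-0.116, 3.135, 0.003]
force: [0.3, -0.3, -0.5]
finger_gap: 0.0
gripper_force: 0.0
```

Emit:
move_arm --pt "0 0 0 0 0 0 0"

```text
clock: 1.02
ee_pos: [380.6, 213.7, 186.6]
eef_rot: [0.113, -3.132, 0.008]
force: [-0.9, 0.4, -0.7]
finger_gap: -0.2
gripper_force: 0.0
```

Emit:
move_arm --pt "0.01 -0.04 -0.03 0 0 0 0" --pt "0.02 -0.08 -0.056 0 0 0 0" --pt "0.024 -0.12 -0.056 0 0 0 0" --pt "0.024 -0.15 -0.056 0 0 0 0" --pt "0.024 -0.18 -0.056 0 0 0 0"

```text
clock: 1.43
ee_pos: [390.2, 174.3, 177.2]
eef_rot: [-0.118, 3.139, 0.0]
force: [0.5, 0.1, 0.6]
finger_gap: -0.3
gripper_force: 0.0
```

Emit:
move_arm --pt "0 -0.032 0 0 0 0 0" --pt "0 -0.064 0 0 0 0 0" --pt "0 -0.096 0 0 0 0 0" --pt "0.004 -0.128 0 0 0 0 0" --pt "0.01 -0.16 0 0 0 0 0"

```text
clock: 1.85
ee_pos: [392.6, 134.0, 177.1]
eef_rot: [-0.118, 3.139, 0.0]
force: [0.6, 1.1, 0.8]
finger_gap: -0.1
gripper_force: 0.7
```

```bash
python3 - <<'E'
from cell import arm,optics
import cv2
c=optics.capture("side"); cv2.imwrite("pics/side1.png",c["img"])
print(arm.state()["ee_pos"],arm.state()["force"])
E
```

```text
[392.62410865 133.03574589 177.02925825] [-0.31194966  0.05365593  0.22862873]
```

View pics/side1.png

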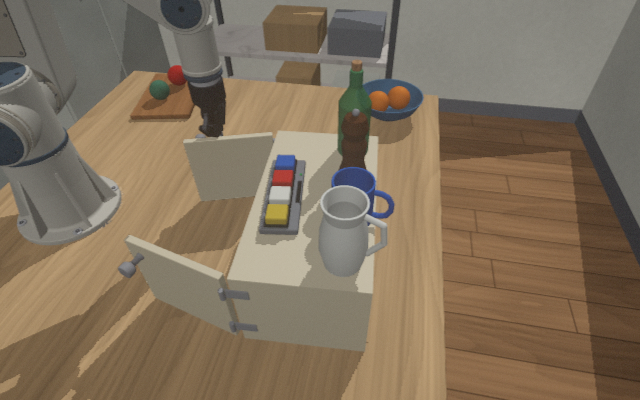

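The side view shows the closed fingers at (210,130), on the outer face of the left door, whose top edge has begun to swing (free end now at (190,140)). I'll continue the arc.

Emit:
move_arm --pt "0.002 -0.036 0 0 0 0 0" --pt "0.008 -0.072 0 0 0 0 0" --pt "0.018 -0.106 0 0 0 0 0" --pt "0.03 -0.14 0 0 0 0 0" --pt "0.05 -0.172 0 0 0 0 0"

```text
clock: 2.32
ee_pos: [405.0, 90.7, 176.9]
eef_rot: [0.117, -3.139, -0.0]
force: [0.9, 1.9, 0.1]
finger_gap: 0.1
gripper_force: 0.9
```

Emit:
move_arm --pt "0.024 -0.028 0 0 0 0 0" --pt "0.05 -0.056 0 0 0 0 0" --pt "0.078 -0.082 0 0 0 0 0" --pt "0.108 -0.106 0 0 0 0 0" --pt "0.138 -0.126 0 0 0 0 0"

```text
clock: 2.73
ee_pos: [440.1, 59.4, 176.8]
eef_rot: [0.117, -3.139, 0.0]
force: [-1.1, 0.7, 1.2]
finger_gap: 0.3
gripper_force: 1.1
```

Emit:
move_arm --pt "0.024 -0.016 0 0 0 0 0" --pt "0.048 -0.03 0 0 0 0 0" --pt "0.072 -0.044 0 0 0 0 0" --pt "0.096 -0.056 0 0 0 0 0" --pt "0.116 -0.066 0 0 0 0 0"

```text
clock: 3.15
ee_pos: [469.0, 43.4, 176.8]
eef_rot: [0.118, -3.139, 0.0]
force: [-0.8, -0.0, -0.6]
finger_gap: 0.3
gripper_force: 0.3
```

Emit:
move_arm --pt "0.016 -0.006 0 0 0 0 0" --pt "0.032 -0.012 0 0 0 0 0" --pt "0.048 -0.018 0 0 0 0 0" --pt "0.062 -0.022 0 0 0 0 0" --pt "0.076 -0.026 0 0 0 0 0"

```text
clock: 3.57
ee_pos: [487.6, 37.1, 176.9]
eef_rot: [0.118, -3.139, 0.0]
force: [0.5, 0.1, 0.2]
finger_gap: 0.0
gripper_force: 0.2
```

```bash
cat > door.py <<'E'
from h import *
from cell import arm,optics
c=optics.capture("side");P=world(c);hsv=cv2.cvtColor(c["img"],cv2.COLOR_BGR2HSV)
s=(np.abs(P[...,2]-196)<2.6)&(hsv[...,1]<110)&(hsv[...,0]>12)&(hsv[...,0]<40)&(P[...,0]<585)&(P[...,0]>280)
for nm,H,sg in(("L",np.array((521,161)),-1),("R",np.array((551,-259)),1)):
    q=P[s][:,:2]-H; r=np.hypot(*q.T)
    ca=np.radians(94.2)+(0 if sg>0 else -np.pi)
    ang=np.degrees((sg*(np.arctan2(q[:,1],q[:,0])-ca)+np.pi)%(2*np.pi)-np.pi)
    k=(r>80)&(r<212)&(ang>-8)&(ang<100)
    print(nm,k.sum(),np.percentile(ang[k],[5,25,50,75,95]).round(1))
print(arm.state()["ee_pos"].round(1),arm.state()["force"].round(1),arm.state()["clock"]); cv2.imwrite("pics/door.png",c["img"])
E
python3 door.py
```

```text
L 304 [ 7.1  9.7 11.1 12.8 14. ]
R 499 [65.5 68.1 69.6 71.2 72.2]
[488.3  37.  177. ] [ 0.3 -0.9 -0.1] 3.6167
```

Emit:
move_arm --pt "0.012 -0.002 0 0 0 0 0" --pt "0.024 -0.004 0 0 0 0 0" --pt "0.036 -0.006 0 0 0 0 0" --pt "0.048 -0.008 0 0 0 0 0" --pt "0.06 -0.01 0 0 0 0 0"

```text
clock: 4.03
ee_pos: [502.7, 34.6, 176.9]
eef_rot: [-0.118, 3.139, 0.0]
force: [-0.4, -0.4, -0.7]
finger_gap: 0.3
gripper_force: 0.2
```

Emit:
move_arm --pt "0.008 0 0 0 0 0 0" --pt "0.016 0 0 0 0 0 0" --pt "0.024 0 0 0 0 0 0" --pt "0.032 0 0 0 0 0 0" --pt "0.04 0 0 0 0 0 0"

```text
clock: 4.45
ee_pos: [512.5, 34.6, 176.9]
eef_rot: [0.117, -3.139, 0.0]
force: [-0.7, -0.5, 0.9]
finger_gap: 0.1
gripper_force: 0.1
```

Emit:
move_arm --pt "0.006 0 0 0 0 0 0" --pt "0.012 0 0 0 0 0 0" --pt "0.018 0 0 0 0 0 0" --pt "0.022 0 0 0 0 0 0" --pt "0.026 0 0 0 0 0 0"

```text
clock: 4.87
ee_pos: [518.8, 34.6, 176.9]
eef_rot: [0.117, -3.139, 0.0]
force: [-6.0, -0.2, 4.5]
finger_gap: 0.3
gripper_force: 2.7
```

```bash
python3 door.py
```

```text
L 234 [-5.2 -2.9 -1.6 -0.4  0.6]
R 501 [65.3 68.  69.7 71.2 72.1]
[518.7  34.6 176.8] [-0.6 -0.2  0.5] 4.9167
```

Emit:
move_arm --pt "0.004 0 0 0 0 0 0" --pt "0.008 0 0 0 0 0 0" --pt "0.008 0 0 0 0 0 0" --pt "0.008 0 0 0 0 0 0"

```text
clock: 5.25
ee_pos: [518.8, 34.5, 176.6]
eef_rot: [0.117, -3.135, 0.0]
force: [-9.5, 0.3, 6.0]
finger_gap: 0.1
gripper_force: 4.6
```

Emit:
move_arm --pt "-0.03 0 0 0 0 0 0" --pt "-0.12 0 0 0 0 0 0" --pt "-0.25 0 0.04 0 0 0 0" --pt "-0.32 -0.04 0.15 0 0 0 0" --pt "-0.38 -0.15 0.28 0 0 0 0"

```text
clock: 5.67
ee_pos: [424.1, 0.4, 243.7]
eef_rot: [0.121, -3.136, -0.001]
force: [0.9, -1.6, -0.6]
finger_gap: -0.2
gripper_force: 0.0
```

Emit:
move_arm --pt "-0.02 -0.15 0.04 0 0 0 0" --pt "-0.03 -0.3 0.04 0 0 0 0" --pt "-0.03 -0.45 0.04 0 0 0 0" --pt "-0.03 -0.6 0.04 0 0 0 0" --pt "-0.03 -0.75 0.04 0 0 0 0"

```text
clock: 6.08
ee_pos: [419.3, -190.1, 254.9]
eef_rot: [-0.117, 3.137, -0.001]
force: [1.4, 0.5, 0.1]
finger_gap: 0.0
gripper_force: 0.0
```

Emit:
move_arm --pt "0 -0.15 0 0 0 0 0" --pt "0 -0.3 0 0 0 0 0" --pt "0 -0.43 0 0 0 0 0" --pt "0 -0.43 0 0 0 0 0"

```text
clock: 6.42
ee_pos: [419.8, -301.0, 254.7]
eef_rot: [-0.113, 3.138, -0.005]
force: [-0.1, 1.0, -0.3]
finger_gap: -0.2
gripper_force: 0.0
```

Emit:
move_arm --pt "-0.01 0 -0.1 0 0 0 0" --pt "-0.02 0 -0.2 0 0 0 0" --pt "-0.02 0.02 -0.312 0 0 0 0" --pt "-0.02 0.08 -0.312 0 0 0 0" --pt "-0.02 0.14 -0.312 0 0 0 0"

```text
clock: 6.83
ee_pos: [413.5, -259.3, 175.4]
eef_rot: [0.115, -3.137, -0.003]
force: [0.3, -0.0, 0.6]
finger_gap: 0.1
gripper_force: 0.0
```

```bash
python3 door.py
```

```text
L 234 [-4.9 -2.9 -1.6 -0.4  0.7]
R 274 [63.9 66.9 68.8 70.9 72.5]
[ 413.5 -257.1  176.1] [-1.3  2.7 -0.8] 6.8833
```

Emit:
move_arm --pt "0.002 0.032 0 0 0 0 0" --pt "0.004 0.064 0 0 0 0 0" --pt "0.008 0.096 0 0 0 0 0" --pt "0.014 0.128 0 0 0 0 0" --pt "0.024 0.16 0 0 0 0 0"

```text
clock: 7.3
ee_pos: [421.0, -220.1, 177.0]
eef_rot: [-0.117, 3.138, -0.001]
force: [0.7, -1.1, 0.6]
finger_gap: -0.2
gripper_force: 0.7
```

Emit:
move_arm --pt "0.012 0.03 0 0 0 0 0" --pt "0.024 0.06 0 0 0 0 0" --pt "0.038 0.088 0 0 0 0 0" --pt "0.054 0.116 0 0 0 0 0" --pt "0.072 0.144 0 0 0 0 0"

```text
clock: 7.72
ee_pos: [438.9, -184.1, 176.3]
eef_rot: [0.117, -3.139, -0.0]
force: [0.4, -1.1, 0.9]
finger_gap: 0.2
gripper_force: 0.4
```

Emit:
move_arm --pt "0.02 0.024 0 0 0 0 0" --pt "0.04 0.046 0 0 0 0 0" --pt "0.062 0.068 0 0 0 0 0" --pt "0.084 0.088 0 0 0 0 0" --pt "0.108 0.106 0 0 0 0 0"

```text
clock: 8.13
ee_pos: [466.0, -157.7, 176.3]
eef_rot: [0.117, -3.139, -0.0]
force: [-0.3, -1.3, 0.2]
finger_gap: 0.1
gripper_force: 0.3
```

Emit:
move_arm --pt "0.02 0.014 0 0 0 0 0" --pt "0.04 0.028 0 0 0 0 0" --pt "0.06 0.04 0 0 0 0 0" --pt "0.078 0.05 0 0 0 0 0" --pt "0.094 0.058 0 0 0 0 0"

```text
clock: 8.55
ee_pos: [489.5, -143.5, 176.3]
eef_rot: [0.117, -3.139, -0.0]
force: [-0.4, 0.2, 0.6]
finger_gap: 0.1
gripper_force: 0.2
```

```bash
python3 door.py
```

```text
L 235 [-4.7 -2.8 -1.6 -0.4  0.7]
R 327 [11.1 13.9 15.4 17.  19. ]
[ 490.2 -143.4  176.4] [ 1.   0.1 -0.4] 8.6
```

Emit:
move_arm --pt "0.016 0.006 0 0 0 0 0" --pt "0.032 0.012 0 0 0 0 0" --pt "0.048 0.017 0 0 0 0 0" --pt "0.062 0.022 0 0 0 0 0" --pt "0.076 0.026 0 0 0 0 0"

```text
clock: 9.02
ee_pos: [508.4, -137.2, 176.4]
eef_rot: [-0.117, 3.139, -0.0]
force: [0.1, -0.5, 0.3]
finger_gap: -0.2
gripper_force: 0.2
```

Emit:
move_arm --pt "0.01 0.002 0 0 0 0 0" --pt "0.02 0.004 0 0 0 0 0" --pt "0.03 0.006 0 0 0 0 0" --pt "0.04 0.008 0 0 0 0 0" --pt "0.048 0.01 0 0 0 0 0"

```text
clock: 9.43
ee_pos: [520.3, -134.8, 176.4]
eef_rot: [-0.117, 3.139, -0.0]
force: [-0.5, -1.5, -0.7]
finger_gap: -0.4
gripper_force: 0.1
```

Emit:
move_arm --pt "0.006 0 0 0 0 0 0" --pt "0.012 0 0 0 0 0 0" --pt "0.018 0 0 0 0 0 0" --pt "0.024 0 0 0 0 0 0" --pt "0.03 0 0 0 0 0 0"

```text
clock: 9.85
ee_pos: [527.6, -134.8, 176.4]
eef_rot: [0.117, -3.139, -0.0]
force: [0.1, 0.3, 0.4]
finger_gap: -0.0
gripper_force: 0.1
```

Emit:
move_arm --pt "0.005 0 0 0 0 0 0" --pt "0.01 0 0 0 0 0 0" --pt "0.015 0 0 0 0 0 0" --pt "0.02 0 0 0 0 0 0" --pt "0.02 0 0 0 0 0 0"

```text
clock: 10.27
ee_pos: [530.9, -134.7, 176.3]
eef_rot: [0.118, -3.135, -0.001]
force: [-8.3, 0.0, 7.0]
finger_gap: 0.4
gripper_force: 4.3
```

Emit:
move_arm --pt "-0.03 0 0 0 0 0 0" --pt "-0.1 0 0 0 0 0 0" --pt "-0.2 0.1 0.06 0 0 0 0" --pt "-0.24 0.22 0.18 0 0 0 0" --pt "-0.26 0.32 0.32 0 0 0 0"

```text
clock: 10.68
ee_pos: [464.7, -55.8, 252.6]
eef_rot: [0.115, -3.135, -0.002]
force: [1.0, 0.1, -0.5]
finger_gap: -0.1
gripper_force: 0.0
```

Emit:
move_arm --pt "0 0.1 0.12 0 0 0 0" --pt "0 0.2 0.24 0 0 0 0" --pt "0 0.25 0.3 0 0 0 0" --pt "0 0.25 0.3 0 0 0 0"

```text
clock: 11.02
ee_pos: [469.6, 7.8, 332.5]
eef_rot: [-0.121, 3.132, 0.001]
force: [1.1, -0.7, -0.3]
finger_gap: 0.4
gripper_force: 0.0
```

```bash
python3 door.py; python3 - <<'E'
from h import *
from cell import optics
c=optics.capture("wrist");np.savez("wrist.npz",**c);s=optics.capture("side")
cv2.imwrite("pics/w.png",np.hstack([c["img"][:, :400],s["img"][100:360,120:520][:260].repeat(1,0) if 0 else cv2.copyMakeBorder(s["img"][100:360,120:520],0,140,0,0,0)]))
P=world(c);hsv=cv2.cvtColor(c["img"],cv2.COLOR_BGR2HSV)
for k,(a,b) in HSV.items():
    m=(cv2.inRange(hsv,a,b)>0)&(np.abs(P[...,2]-234)<5)&(P[...,0]>560)&(P[...,0]<645)&(P[...,1]<60)&(P[...,1]>-170)
    if m.sum()>20:print(k,m.sum(),np.nanmedian(P[m][:,2]).round(1),cv2.minAreaRect(P[m][:,:2].astype(np.float32)))
E
```

```text
L 228 [-4.5 -2.9 -1.6 -0.5  0.6]
R 330 [-5.5 -3.4 -2.1 -0.8  0.4]
[468.8   6.6 330.3] [ 0.5 -0.6 -0.5] 11.0667
blue 317 234.5 ((590.656982421875, 16.07603645324707), (29.26274871826172, 10.96260929107666), 4.452468395233154)
yellow 83 232.1 ((599.4680786132812, -138.40829467773438), (4.14805269241333, 14.577995300292969), 27.891555786132812)
white 217 234.4 ((600.8754272460938, -72.40780639648438), (7.471738815307617, 29.71175193786621), 42.31485366821289)
```

View pics/w.png

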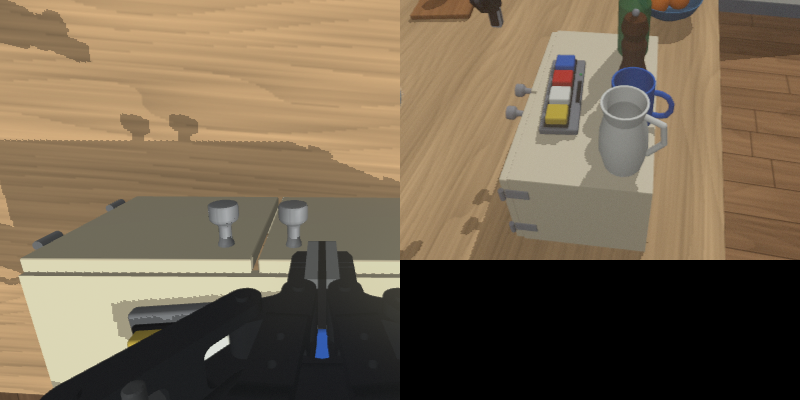

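Picture: both doors are flush shut with their knobs side by side ((223,212) and (293,212) in the wrist view), the keypad is uncovered and the four bystanders are in place. Next I'll go above blue.

Emit:
move_arm --pt "0.15 0.01 -0.03 0 0 0 0" --pt "0.3 0.03 -0.08 0 0 0 0" --pt "0.43 0.03 -0.15 0 0 0 0" --pt "0.508 0.032 -0.22 0 0 0 0" --pt "0.508 0.032 -0.22 0 0 0 0"

```text
clock: 11.58
ee_pos: [595.9, 12.5, 267.5]
eef_rot: [0.115, -3.133, 0.0]
force: [-1.8, -0.2, -0.4]
finger_gap: -0.1
gripper_force: 0.0
```

Emit:
move_arm --pt "0 0 0 0 0 0 0"

```text
clock: 11.67
ee_pos: [594.0, 12.6, 270.2]
eef_rot: [0.115, -3.134, 0.0]
force: [-0.8, -0.3, 0.4]
finger_gap: -0.2
gripper_force: 0.0
```

```bash
python3 - <<'E'
from h import *
from cell import optics,arm
print(arm.state()["ee_pos"])
a=[optics.capture(n)["img"] for n in("scene","side")]
cv2.imwrite("pics/p1.png",np.hstack([cv2.resize(a[0][90:250,200:340],(400,457)),cv2.resize(a[1][90:250,230:370],(400,457))]))
E
```

```text
[593.95870039  12.60065211 270.18576798]
```

View pics/p1.png

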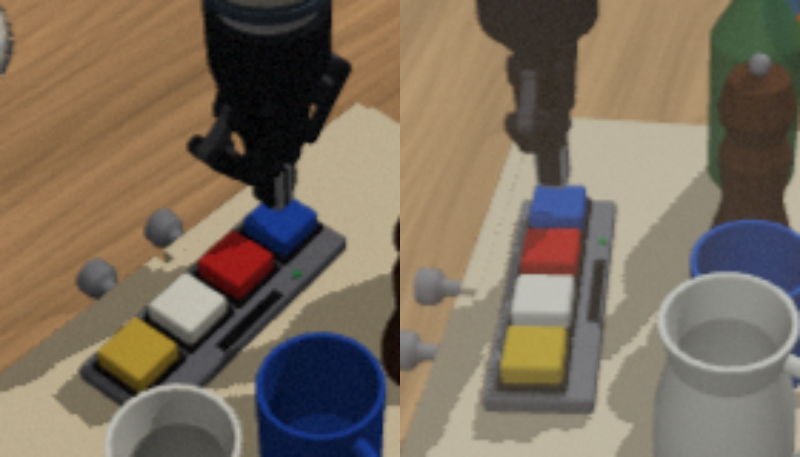

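The crops show the closed fingertips just above the blue key (at (282,200) left crop, (555,185) right crop), centred on it. I'll press.

Emit:
move_arm --pt "0.006 0.008 -0.02 0 0 0 0" --pt "0.006 0.008 -0.04 0 0 0 0" --pt "0.006 0.008 -0.056 0 0 0 0" --pt "0.006 0.008 -0.068 0 0 0 0" --pt "0.006 0.008 -0.08 0 0 0 0"

```text
clock: 12.18
ee_pos: [596.2, 15.7, 253.5]
eef_rot: [-0.118, 3.139, -0.0]
force: [0.9, 0.7, -0.2]
finger_gap: -0.3
gripper_force: 0.0
```

Emit:
move_arm --pt "0 0 -0.006 0 0 0 0" --pt "0 0 -0.012 0 0 0 0" --pt "0 0 -0.016 0 0 0 0" --pt "0 0 -0.016 0 0 0 0"

```text
clock: 12.52
ee_pos: [596.3, 15.7, 249.5]
eef_rot: [0.117, -3.139, -0.0]
force: [-1.7, 0.7, 2.2]
finger_gap: 0.4
gripper_force: 1.4
```

Emit:
move_arm --pt "0 0 -0.008 0 0 0 0" --pt "0 0 -0.016 0 0 0 0" --pt "0 0 -0.022 0 0 0 0" --pt "0 0 -0.026 0 0 0 0" --pt "0 0 -0.026 0 0 0 0"

```text
clock: 12.93
ee_pos: [596.7, 15.7, 244.8]
eef_rot: [-0.117, 3.138, -0.0]
force: [-7.2, 0.6, 17.0]
finger_gap: -0.0
gripper_force: 8.5
```

Emit:
move_arm --pt "0 0 0.03 0 0 0 0" --pt "0 0 0.07 0 0 0 0" --pt "0 0 0.12 0 0 0 0" --pt "0 0 0.12 0 0 0 0"

```text
clock: 13.27
ee_pos: [597.8, 15.7, 275.7]
eef_rot: [-0.117, 3.136, -0.0]
force: [0.5, 0.6, 0.4]
finger_gap: 0.1
gripper_force: 0.0
```

Emit:
move_arm --pt "0.02 -0.14 0 0 0 0 0" --pt "0.04 -0.28 0 0 0 0 0" --pt "0.06 -0.42 0 0 0 0 0" --pt "0.084 -0.574 0 0 0 0 0" --pt "0.084 -0.574 0 0 0 0 0"

```text
clock: 13.68
ee_pos: [618.2, -133.7, 272.9]
eef_rot: [-0.112, 3.139, -0.004]
force: [0.4, 0.4, -0.8]
finger_gap: -0.0
gripper_force: 0.0
```

Emit:
move_arm --pt "0 0 0 0 0 0 0" --pt "0 0 0 0 0 0 0"

```text
clock: 13.85
ee_pos: [617.3, -127.6, 272.7]
eef_rot: [0.116, -3.139, -0.001]
force: [-0.2, -0.7, 0.6]
finger_gap: 0.2
gripper_force: 0.0
```

Emit:
move_arm --pt "0 0 -0.03 0 0 0 0" --pt "0 0 -0.055 0 0 0 0" --pt "0 0 -0.075 0 0 0 0" --pt "0 0 -0.085 0 0 0 0" --pt "0 0 -0.095 0 0 0 0"

```text
clock: 14.27
ee_pos: [617.3, -126.9, 248.9]
eef_rot: [0.119, -3.139, -0.001]
force: [-0.7, 1.7, 3.6]
finger_gap: -0.3
gripper_force: 1.6
```

Emit:
move_arm --pt "0 0 -0.008 0 0 0 0" --pt "0 0 -0.016 0 0 0 0" --pt "0 0 -0.022 0 0 0 0" --pt "0 0 -0.022 0 0 0 0" --pt "0 0 -0.022 0 0 0 0"

```text
clock: 14.68
ee_pos: [617.5, -127.4, 245.0]
eef_rot: [-0.117, 3.139, 0.001]
force: [-3.9, 4.2, 10.1]
finger_gap: 0.0
gripper_force: 5.2
```

Emit:
move_arm --pt "0 0 0.03 0 0 0 0" --pt "0 0 0.07 0 0 0 0" --pt "0 0 0.12 0 0 0 0" --pt "0 0 0.12 0 0 0 0"

```text
clock: 15.02
ee_pos: [618.8, -128.3, 276.9]
eef_rot: [-0.117, 3.135, -0.002]
force: [1.3, 0.6, 0.3]
finger_gap: -0.1
gripper_force: 0.0
```

Emit:
move_arm --pt "-0.016 0.09 0 0 0 0 0" --pt "-0.032 0.19 0 0 0 0 0" --pt "-0.032 0.19 0 0 0 0 0" --pt "-0.032 0.19 0 0 0 0 0"

```text
clock: 15.35
ee_pos: [609.4, -79.6, 274.0]
eef_rot: [-0.12, 3.139, -0.001]
force: [-0.2, -0.1, -0.4]
finger_gap: -0.3
gripper_force: 0.0
```

```bash
python3 - <<'E'
from h import *
from cell import optics,arm
print(arm.state()["ee_pos"])
a=[optics.capture(n)["img"] for n in("scene","side")]
cv2.imwrite("pics/p2.png",np.hstack([cv2.resize(a[0][90:250,200:340],(400,457)),cv2.resize(a[1][90:250,230:370],(400,457))]))
E
```

```text
[609.42965322 -79.61143627 274.01678679]
```

View pics/p2.png

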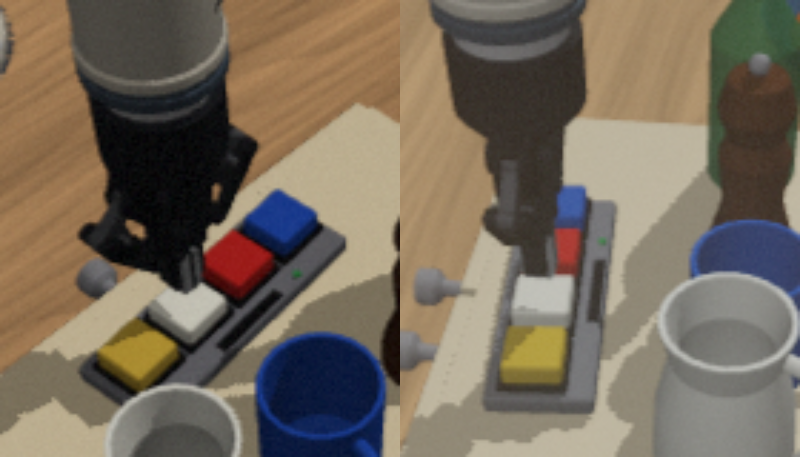

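The fingertips are centred just above the white key ((185,285) left crop, (540,272) right crop); the blue and yellow keys are back up.

Emit:
move_arm --pt "0 0 -0.03 0 0 0 0" --pt "0 0 -0.055 0 0 0 0" --pt "0 0 -0.075 0 0 0 0" --pt "0 0 -0.09 0 0 0 0" --pt "0 0 -0.098 0 0 0 0"

```text
clock: 15.87
ee_pos: [609.2, -80.8, 248.5]
eef_rot: [0.117, -3.138, 0.0]
force: [-1.6, -1.2, 3.3]
finger_gap: -0.2
gripper_force: 1.7
```

Emit:
move_arm --pt "0 0 -0.012 0 0 0 0" --pt "0 0 -0.024 0 0 0 0" --pt "0 0 -0.024 0 0 0 0" --pt "0 0 -0.024 0 0 0 0" --pt "0 0 -0.024 0 0 0 0"

```text
clock: 16.28
ee_pos: [609.3, -80.7, 244.9]
eef_rot: [-0.117, 3.139, -0.001]
force: [-6.2, -1.7, 14.4]
finger_gap: -0.1
gripper_force: 7.2
```

Emit:
move_arm --pt "0 0 0 0 0 0 0" --pt "0 0 0 0 0 0 0" --pt "0 0 0 0 0 0 0" --pt "0 0 0 0 0 0 0" --pt "0 0 0 0 0 0 0"

```text
clock: 16.7
ee_pos: [609.4, -80.7, 244.9]
eef_rot: [-0.117, 3.139, -0.001]
force: [-7.5, -3.1, 14.2]
finger_gap: 0.1
gripper_force: 7.2
```

Emit:
move_arm --pt "0 0 0 0 0 0 0" --pt "0 0 0 0 0 0 0" --pt "0 0 0.04 0 0 0 0" --pt "0 0 0.1 0 0 0 0" --pt "0 0 0.2 0 0 0 0"

```text
clock: 17.12
ee_pos: [608.4, -80.0, 291.8]
eef_rot: [0.117, -3.136, -0.002]
force: [0.1, -0.2, -0.4]
finger_gap: 0.3
gripper_force: 0.0
```

Emit:
move_arm --pt "-0.05 0 0.1 0 0 0 0" --pt "-0.2 0 0.2 0 0 0 0" --pt "-0.35 0 0.25 0 0 0 0" --pt "-0.5 0 0.25 0 0 0 0" --pt "-0.6 0 0.25 0 0 0 0"

```text
clock: 17.53
ee_pos: [457.0, -80.0, 356.8]
eef_rot: [-0.118, 3.138, -0.0]
force: [0.6, -0.5, 0.0]
finger_gap: 0.0
gripper_force: 0.0
```

```bash
python3 door.py
```

```text
L 231 [-5.  -2.9 -1.6 -0.4  0.6]
R 326 [-5.7 -3.4 -2.1 -0.7  0.3]
[453.7 -79.9 356.3] [-2.5  1.2 -0.4] 17.5833
```

View pics/door.png

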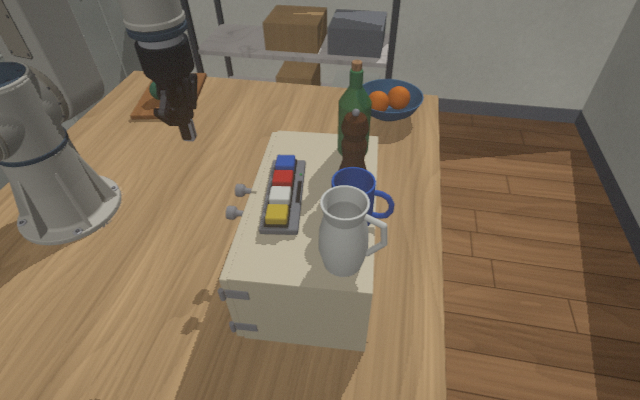

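The picture shows both doors shut with their knobs at (240,190) and (232,212), all keys up, the bystanders unmoved, and the arm clear at (190,130).

```bash
python3 -c "
from cell import job
print(job.close_job())"
```

```text
the job is handed in; nothing more can be done
None
```

I pushed both doors gently shut, then pressed blue, then yellow, and held white for about a second. I never pressed red, the bottle, grinder, jug and mug stayed where they were, and I handed the job in at about 18 s; the hand-in returned no verdict.

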